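Flip a low B-flat key face-down for pad work

TASK

Lay the large low B-flat key pad side up in the open flipper plate of the fixture, feeling for where its sliding cup locator was left, and press it gently down past the spring plungers until it is fully home. Swing the plate all the way over by its bar handle with the key in it, keeping hold so that it does not fall or slam, then press the ejector button on the plate's back so that the key drops face-down into the nest beneath. Leave the plate swung over the nest, and leave the other things on the table where they are.

Things in the scene. Friction and masses are not known exactly. Their poses are not given: they have to be found in the camera images.
- key: The large brass key, pad side up at the start, 133 mm long, 18 mm thick: a round cup 60 mm across with a pale pad, a straight arm, a cross tube at its end. Origin: centre of the cup's underside; x along the arm to the tube, z out through the pad. Arm x 29 to 91 mm: a flange 18 mm wide (z 0 to 5), on it a rib 10 mm wide (z 5 to 18), to grip at x about 58. 0.13 kg, balance at x = 26.
- key_tube (a point): Centre of the key's cross tube: 95 mm from the cup's centre along key x, 9 mm above the underside. The tube is 16 mm thick and 50 mm long, square to the arm.
- fixture: Flip fixture of grey aluminium, fixed to the table: base plate 214 x 236 x 12 mm, hinge posts 60 mm high at x = +-94 mm, the second nest on its -y side, the flipper plate lying open on its +y side at the start. Origin: centre of the base's underside, on the table. x along the hinge, whose axis is 50 mm above the table at y = 0.
- flipper (a joint): Angle of the flipper plate (rad): 0 open and level on the +y side, pocket up; grows as it is lifted and swung over; pi = fully over, level on the -y side, pocket down. The plate is an open frame 8 mm thick, 164 mm along the hinge, reaching 99 mm from the axis, 0.35 kg, stops at both ends. Little friction: let go, it falls to the nearer side.
- seat (a point): Pocket floor of the plate, 50 mm above the table when open, 57 mm from the hinge: centre of the key's underside with the cup locator in mid travel. x along the hinge (the key's tube goes to +x), z out of the pocket, turning with the plate. The locator, 4 pins 8 mm thick, 20 mm tall round the cup, 1.5 mm clear, is clamped anywhere within +-9 mm along x; where is not reported.
- seat_tube (a point): On the pocket floor at seat x = 95 mm: the key's tube goes between two pins 20 mm tall here, at y = +-30.5 mm, free along x. Feeling for the locator: some 3 mm or more off along x, the cup catches on the pins' bevels or stands on their tops, 16 to 20 mm above the floor; over it, the key sinks between them onto two sprung balls, its underside 10 to 13.5 mm above the floor.
- press_point (a point): On the pocket floor at seat x = 38 mm, midway between two spring plungers in dark housings (14 mm high, 30 mm apart inside, ball noses 14 mm apart) beside the key's arm. Pressing the key's top here with 6 to 18 N snaps it down onto the floor, its top then 18 mm above the floor; the balls then hold its flange, even upside down. Over 90 N on the fixture is too much.
- handle (a point): Middle of the plate's bar handle: a round bar 12 mm thick parallel to the hinge, 140 mm from the hinge axis and in its plane (50 mm above the table when open or fully over). 68 mm of it are free between its two end arms; the plate's edge is 41 mm from the bar's centre.
- button (a point): Centre of the outer face of the ejector button on the plate's back, 26 mm across, at seat x = 38 mm, y = 0. It faces down under the open plate; with the plate fully over it is on top, 74 mm above the table, and travels 12 mm down. Pressing it right down takes 8 to 20 N and pushes the key out of the plungers; it springs back.
- nest (a point): Floor of the second nest (cork), 20 mm above the table, 57 mm from the hinge on its -y side; fixed, axes as the base. The key's cup centre comes down over it (as far along x as it lay in the seat), pad down, tube to +x, between wooden rails 10 mm high, 2.5 mm clear. Held in the swung plate, its pad is 12 mm above this floor; dropped home, its underside is 18 mm above it.
- other_key: Another brass key, to be left alone: cup only 40 mm across, no cross tube, 111 mm long. Origin under the cup's centre.
- stick: Boxwood burnishing stick 180 mm long lying flat; leave alone.
- leak_light: Black steel leak light, a bar 195 mm long and 20 mm high lying crosswise beyond the fixture; leave alone.
- pad_jar: Jar 64 mm across, 75 mm tall; leave alone.
- screwdriver: Screwdriver lying on the table; leave alone.
There are look-alikes about, which are no part of the job. Leave any black or green look-alike of the key alone.

How it is judged:
By the outcome, as a careful person would: the job done as asked, in the order asked, and still so for the second after the job is handed in, with the robot touching nothing.
It also fails if it takes over 64 s, if anything falls off the work surface, if the arm or the gripper's body presses on something with over 40 N, if the wrist force passes 120 N, or if a joint passes its speed limit or range.

ROBOT

A 6-joint arm with a two-finger parallel gripper is mounted at the origin on the work surface. World frame = base frame: x ahead of the robot, y to its left, z up, the work surface at z = 0. Lengths are in m, angles in degrees, forces in N, time in s.
With the tool pointing down it reaches from about 0.275 to 0.75 m from the base axis. Payload 10.2 kg.
Tool frame: the origin (TCP) lies at the very end of the fingers, on their centre line; the grasp point (between the pads) lies 19 mm behind it; x points along the fingers, z is the direction in which the jaws open and shut, and the axes are right-handed (so a half turn about x gives the same grasp; the last joint's range is limited). The gripper opens to 88 mm and grips with 3 to 60 N. Pads are 18 mm wide; open, the fingers measure 123 mm over their backs; the gripper's body (75 mm by 187 mm) begins 45 mm behind the grasp point.
Start: joints at [50.34, 17.928, 85.812, -0, 76.261, -12.8], TCP at [0.237, 0.468, 0.239] pointing down, gripper open.
Joint ranges: [-168.41, 168.41], [-55.51, 124.54], [10.69, 146.95], [-70.63, 250.63], [1, 178], [-165.06, 165.06]. Speed limits (degrees/s): [136.94, 136.94, 172.46, 180, 180, 180].

INTERFACE

Orientations are given as a 3x3 rotation matrix whose columns are the frame's x, y, z axes.
In Python, from workcell import env gives the robot as it stands. The module is installed in compiled form; this text tells all that it offers.
- The arm moves only by the tool send_rows, never from a script. Its argument "rows" is a list of rows, each an object of numbers: "tx", "ty", "tz": the shift along the tool's x, y, z in m; "turn": the turn about the tool's x in degrees. In form: [{"tx": .., "ty": .., "tz": .., "turn": ..}, ...]. A call has 1 to 20 rows; each row is the pose to reach, as a shift and turn from the pose commanded when the call began, along the tool's axes at that moment; what a row does not reach only later rows make up. A row lasts 1/8 s, in which the tool goes at most 62.5 mm and 10.7 degrees, less where a joint would pass 70% of its speed; a pose out of reach is approached as far as the arm can. A call with a gripper value outside its range is refused whole. "grip" is the finger opening in m, from 0 to 0.0881, set as the call begins (left out, the last holds). The fingers move at their own pace and stop on an object; "force" is the grip in N (left out, the last holds). Time passes only in rows, so rows that repeat a pose let the fingers close. It gives the time, the measured TCP pose, the force and the opening at its end, in the units of the state.
- env.observe(): the state, without advancing time (a new reading comes with each control period).
- env.snapshot(name): name is "side" or "top"; returns a dict with "image" (384x512x3 uint8, red, green, blue), "fx", "fy", "cx", "cy" (pixels), "k1" (the pictures are not rectified: a ray, as slopes to the right and down, at radius r is drawn at 1 + k1 r^2 times it, then the intrinsics apply), "T" (4x4, takes a point from camera to world coordinates). Camera axes: x right, y down, z forward; pixel columns grow to the right and rows downward; lengths in m; the calibration is good to about 2 mm. A picture is of the moment at which its call begins. There is no depth.
- env.close_job(): hands the job in, once; it reports no verdict.
The state is a dict: "clock": time; "joint_pos": joint angles; "joint_velocities": joint speeds; "tau": joint torques, N m; "position": TCP position; "ee_rot": TCP orientation; "wrist_force": force on the tool from outside, world axes, zero at the start; "moment": the same for the moment, N m; "opening": opening from 0.0 (shut) to 1.0 (fully open).
Only numpy, scipy, OpenCV 4.12 (cv2) and the standard library are available. Lean on these libraries where they do the work, as an engineer would, in place of code of your own. Each camera call takes 0.05 s, during which the arm holds its last target. There are 200 camera calls.

## Working session

There is one attempt and no reset: what is moved stays moved. The work goes in short steps, Python scripts to look and compute and a tool call to move; the robot and the scene stay as the last step left them, time stands still between calls to the robot, and variables do not carry over. Pictures are saved under pics/ and viewed, about 8 in all and at most 12, crops included, and the job is handed in when it is done.

Besides the shell and the picture viewer there is one more tool, called after ">>>" as name(argument=value, ...) on one line, values as JSON. send_rows: Moves the arm, as the interface text tells. Its arguments: {"type":"object","properties":{"rows":{"type":"array"},"grip":{"type":"number"},"force":{"type":"number"}},"required":["rows"]}

```bash
mkdir -p pics; cat > h.py <<'E'
import numpy as np, cv2
from workcell import env
def snap(n,f=None):
    s=env.snapshot(n)
    if f: cv2.imwrite('pics/'+f,cv2.cvtColor(s['image'],cv2.COLOR_RGB2BGR))
    return s
def ray(s,u,v):
    d=np.array([(u-s['cx'])/s['fx'],(v-s['cy'])/s['fy']]);x=d.copy()
    for _ in range(20): x=d/(1+s['k1']*(x@x))
    T=np.array(s['T']);r=T[:3,:3]@np.array([x[0],x[1],1]);return T[:3,3],r
def at(s,u,v,z):
    o,r=ray(s,u,v);return o+r*(z-o[2])/r[2]
def proj(s,p):
    T=np.array(s['T']);c=T[:3,:3].T@(np.array(p)-T[:3,3]);x=c[:2]/c[2];x=x*(1+s['k1']*(x@x))
    return np.array([x[0]*s['fx']+s['cx'],x[1]*s['fy']+s['cy']])
E
python3 - <<'E'
from h import *
import pickle
out=[]
for n in('top','side'):
    s=snap(n,n+'0.png');pickle.dump(s,open(n+'0.pkl','wb'))
    print(n,s['fx'],s['k1'],s['cx'],s['cy'],np.round(s['T'],3).tolist())
o=env.observe();print(o)
E
```

```text
top 462.26305052136706 -0.06744198621192685 251.1795431703066 190.5965917531891 [[0.001, -0.985, 0.175, 0.298], [-1.0, -0.001, 0.001, -0.03], [-0.001, -0.175, -0.985, 1.473], [0.0, 0.0, 0.0, 1.0]]
side 490.14602967219696 0.018815739252937367 249.03160067720123 192.30284765102917 [[0.986, -0.088, 0.139, 0.36], [-0.165, -0.585, 0.794, -1.115], [0.011, -0.806, -0.591, 0.837], [0.0, 0.0, 0.0, 1.0]]
{'clock': 0.1, 'joint_pos': array([ 5.03404790e+01,  1.79538667e+01,  8.58476959e+01, -6.88053898e-04,
        7.62609613e+01, -1.28030035e+01]), 'joint_velocities': array([ 0.10858473, -0.0418269 , -0.09981972,  0.091484  ,  0.04638663,
       -0.04157538]), 'tau': array([ 4.08497028e-03, -4.02812004e+01, -2.52647513e+01,  6.96777343e-02,
        3.41584277e-02, -5.61219440e-05]), 'position': array([0.23707363, 0.46818728, 0.23825236]), 'ee_rot': array([[-6.87479604e-04, -8.92141843e-01,  4.51754866e-01],
       [-8.47542166e-04,  4.51755330e-01,  8.92141470e-01],
       [-9.99999405e-01,  2.30447768e-04, -1.06670041e-03]]), 'wrist_force': array([ 0.50151079, -0.8783144 ,  0.12214643]), 'moment': array([-0.07026824,  0.00589086,  0.01069375]), 'opening': 1.0005087627091143}
```

View pics/top0.png

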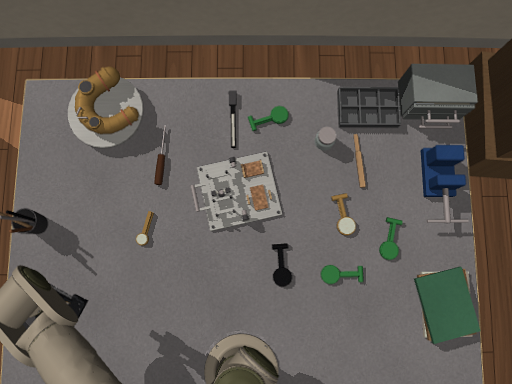

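View pics/side0.png

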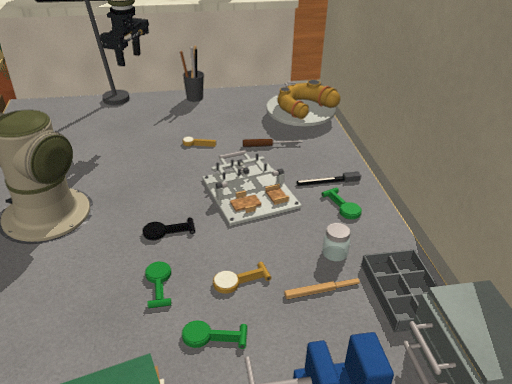

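The top view shows brass keys at (346,226), with a cross tube at (340,196), and at (143,239), small with no tube. The look-alikes are three green keys and one black key. The key at (346,226) fits the description. The fixture is centred near (238,190) with its handle at (197,197). I'll confirm both in an enlarged crop.

```bash
python3 - <<'E'
import cv2,numpy as np
t=cv2.imread('pics/top0.png');s=cv2.imread('pics/side0.png')
a=cv2.resize(t[140:240,185:290],None,fx=4,fy=4,interpolation=cv2.INTER_CUBIC) #420x400
b=cv2.resize(t[186:246,315:375],None,fx=4,fy=4,interpolation=cv2.INTER_CUBIC)
c=cv2.resize(s[255:305,205:280],None,fx=4,fy=4,interpolation=cv2.INTER_CUBIC)
im=np.zeros((600,800,3),np.uint8);im[:400,:420]=a;im[:240,430:670]=b;im[250:450,430:730]=c
cv2.imwrite('pics/crop1.png',im)
cv2.imwrite('pics/crop2.png',cv2.resize(s[145:225,195:305],None,fx=7,fy=7,interpolation=cv2.INTER_CUBIC))
E
```

```text
(no output)
```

View pics/crop1.png

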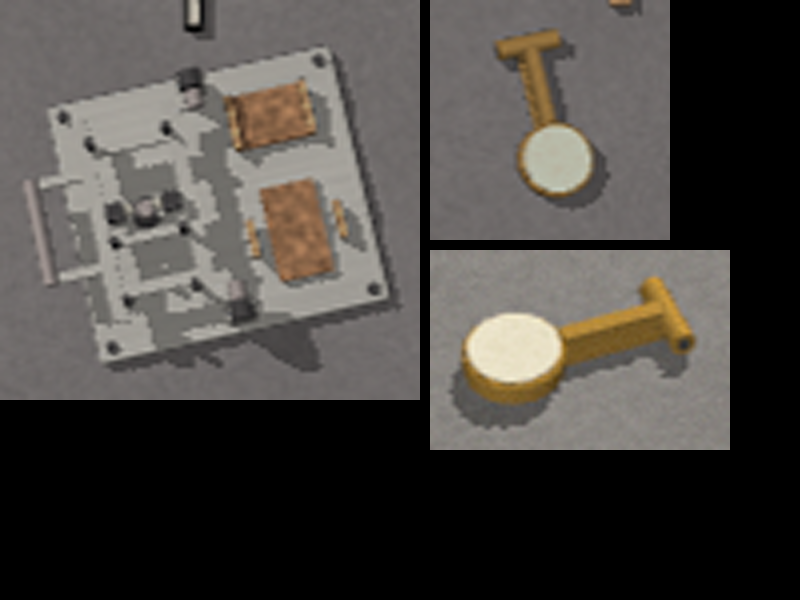

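View pics/crop2.png

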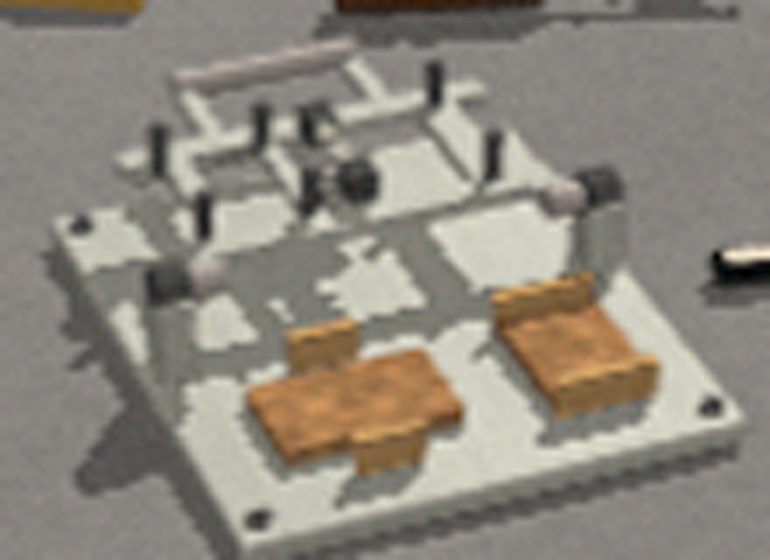

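The crop confirms it: the brass key has a cream pad of about 60 mm and a cross tube. The fixture crops show the base corners, the handle, six pins and the plungers. Next I'll fit poses using both views.

```bash
cat > fit.py <<'E'
from h import *
import pickle
from scipy.optimize import least_squares
S={n:pickle.load(open(n+'0.pkl','rb')) for n in('top','side')}
A=lambda X,Y:((X+.5)/4+184.5,(Y+.5)/4+139.5)
B=lambda X,Y:((X+.5)/7+194.5,(Y+.5)/7+144.5)
K=lambda X,Y:((X-430+.5)/4+314.5,(Y+.5)/4+185.5)
K2=lambda X,Y:((X-430+.5)/4+204.5,(Y-250+.5)/4+254.5)
c=[(1,1),(1,-1),(-1,-1),(-1,1)]
obs=[]
for s,p in zip(c,[(50,107),(326,46),(389,297),(104,362)]): obs.append(('top',A(*p),('c',)+s))
for s,p in zip(c[1:],[(746,417),(245,552),(54,222)]): obs.append(('side',B(*p),('c',)+s))
for s,p in zip([1,-1],[(28,181),(50,283)]): obs.append(('top',A(*p),('h',s)))
for s,p in zip([1,-1],[(352,47),(176,80)]): obs.append(('side',B(*p),('h',s)))
for s,p in zip([1,-1],[(90,145),(165,130)]): obs.append(('top',A(*p),('t',s,.06)))
for s,p in zip([1,-1],[(434,66),(492,134)]): obs.append(('side',B(*p),('t',s,.069)))
for s,p in zip(c,[(116,243),(183,229),(197,285),(128,300)]): obs.append(('top',A(*p),('p',)+s+(.06,)))
for s,p in zip(c,[(262,108),(308,176),(203,198),(158,127)]): obs.append(('side',B(*p),('p',)+s+(.069,)))
def pt(f,v):
    x,y,th,sx,L,a,b,hl=v[:8]
    if f[0]=='c': q=(f[1]*.107,f[2]*.118,.012)
    if f[0]=='h': q=(f[1]*hl,.14,.05)
    if f[0]=='t': q=(sx+.095,.057+f[1]*.0305,f[2])
    if f[0]=='p': q=(sx+L+f[1]*a,.057+f[2]*b,f[3])
    C,s=np.cos(th),np.sin(th);return np.array([x+C*q[0]-s*q[1],y+s*q[0]+C*q[1],q[2]])
def res(v):
    return np.concatenate([proj(S[n],pt(f,v))+v[8+2*(n=='side'):10+2*(n=='side')]-p for n,p,f in obs]+[v[8:12]*.5])
r=least_squares(res,[.36,0,.2,-.04,0,.025,.025,.035,0,0,0,0],loss='soft_l1');v=r.x
print('fix',np.round(v[:2]*1e3,1),np.degrees(v[2]),'sx,L,a,b,hl',np.round(v[3:8]*1e3,1),'off',v[8:].round(2))
for (n,p,f),e in zip(obs,res(v)[:-4].reshape(-1,2)): print(n,f,e.round(2))
for n,pc,ptb,zt in(('top',K(557,160),K(529,43),.014),('side',K2(515,347),K2(666,314),.011)):
    o=v[8+2*(n=='side'):10+2*(n=='side')]
    p=at(S[n],*(np.array(pc)-o),.018);q=at(S[n],*(np.array(ptb)-o),zt);d=(q-p)[:2]
    print(n,p.round(4),q.round(4),np.hypot(*d),np.degrees(np.arctan2(d[1],d[0])))
np.save('v.npy',v)
E
python3 fit.py
```

```text
fix [559.6  10. ] 12.972912605787958 sx,L,a,b,hl [-38.4  -7.7  22.7  27.   41.1] off [-0.39 -0.02 -0.    0.69]
top ('c', 1, 1) [-1.1  -0.05]
top ('c', 1, -1) [ 0.73 -0.6 ]
top ('c', -1, -1) [0.41 0.19]
top ('c', -1, 1) [-0.86  0.5 ]
side ('c', 1, -1) [0.96 0.32]
side ('c', -1, -1) [ 0.01 -0.68]
side ('c', -1, 1) [-0.56 -0.58]
top ('h', 1) [0.37 0.21]
top ('h', -1) [0.21 0.05]
side ('h', 1) [0.17 0.46]
side ('h', -1) [0.04 0.94]
top ('t', 1, 0.06) [-0.09  0.17]
top ('t', -1, 0.06) [ 0.22 -0.36]
side ('t', 1, 0.069) [-0.05 -0.12]
side ('t', -1, 0.069) [-0.01  0.56]
top ('p', 1, 1, 0.06) [-0.13  0.11]
top ('p', 1, -1, 0.06) [ 0.16 -0.24]
top ('p', -1, -1, 0.06) [-0.16 -0.08]
top ('p', -1, 1, 0.06) [-0.04  0.05]
side ('p', 1, 1, 0.069) [-0.23 -0.26]
side ('p', 1, -1, 0.069) [-0.03 -0.45]
side ('p', -1, -1, 0.069) [-0.06 -0.34]
side ('p', -1, 1, 0.069) [-0.05  0.1 ]
top [ 0.4442 -0.3312  0.018 ] [ 0.5386 -0.3127  0.014 ] 0.09623097499591807 11.09962707159995
side [ 0.446  -0.3328  0.018 ] [ 0.5375 -0.3136  0.011 ] 0.09346586421831797 11.884852676156607
```

```bash
cat >> h.py <<'E'
def fx(x,y,z):
    v=np.load('v.npy');C,s=np.cos(v[2]),np.sin(v[2]);return np.array([v[0]+C*x-s*y,v[1]+s*x+C*y,z])
def st():
    o=env.observe();R=o['ee_rot'];zz=np.degrees(np.arctan2(R[1,2],R[0,2]))
    print('t',round(float(o['clock']),2),'p',(o['position']*1e3).round(1),'zang',round(float(zz),2),'F',o['wrist_force'].round(1),'open',round(float(o['opening']*88.1),1));return o,zz
def go(p,ang,o=None):
    o,zz=st();d=o['ee_rot'].T@(np.array(p)-o['position']);print('shift mm',(d*1e3).round(1),'turn',round(float(zz-ang),2))
E
python3 - <<'E'
from h import *
go([.5007,-.3207,.10],101.5)
for n,q in dict(handle=(0,.14,.05),cup=(-.0461,.057,.05),press=(0,.057,.05),button=(0,-.057,.074)).items(): print(n,fx(*q).round(4))
E
```

```text
t 0.1 p [237.1 468.2 238.3] zang 63.14 F [ 0.5 -0.9  0.1] open 88.1
shift mm [ 138.7 -591.6 -584.6] turn -38.36
handle [0.5281 0.1464 0.05  ]
cup [0.5018 0.0552 0.05  ]
press [0.5468 0.0656 0.05  ]
button [ 0.5724 -0.0455  0.074 ]
```

>>> send_rows(rows=[{"tx": 0.02,"ty": -0.5916,"tz": -0.5846,"turn": -38.4},{"tx": 0.02,"ty": -0.5916,"tz": -0.5846,"turn": -38.4},{"tx": 0.02,"ty": -0.5916,"tz": -0.5846,"turn": -38.4},{"tx": 0.02,"ty": -0.5916,"tz": -0.5846,"turn": -38.4},{"tx": 0.02,"ty": -0.5916,"tz": -0.5846,"turn": -38.4},{"tx": 0.02,"ty": -0.5916,"tz": -0.5846,"turn": -38.4},{"tx": 0.02,"ty": -0.5916,"tz": -0.5846,"turn": -38.4},{"tx": 0.02,"ty": -0.5916,"tz": -0.5846,"turn": -38.4},{"tx": 0.02,"ty": -0.5916,"tz": -0.5846,"turn": -38.4},{"tx": 0.02,"ty": -0.5916,"tz": -0.5846,"turn": -38.4},{"tx": 0.1387,"ty": -0.5916,"tz": -0.5846,"turn": -38.4},{"tx": 0.1387,"ty": -0.5916,"tz": -0.5846,"turn": -38.4},{"tx": 0.1387,"ty": -0.5916,"tz": -0.5846,"turn": -38.4},{"tx": 0.1387,"ty": -0.5916,"tz": -0.5846,"turn": -38.4},{"tx": 0.1387,"ty": -0.5916,"tz": -0.5846,"turn": -38.4},{"tx": 0.1387,"ty": -0.5916,"tz": -0.5846,"turn": -38.4},{"tx": 0.1387,"ty": -0.5916,"tz": -0.5846,"turn": -38.4},{"tx": 0.1387,"ty": -0.5916,"tz": -0.5846,"turn": -38.4}], grip=0.04)

```text
clock: 2.35
position: [0.501, -0.3197, 0.1009]
ee_rot: [[0.001, -0.98, -0.201], [-0.001, -0.201, 0.98], [-1.0, -0.001, -0.001]]
wrist_force: [-0.8, 0.1, -0.6]
opening: 0.452
```

```bash
python3 - <<'E'
from h import *
go([.5007,-.3207,.0068],101.5)
E
```

```text
t 2.35 p [ 501.  -319.7  100.9] zang 101.6 F [-0.8  0.1 -0.6] open 39.8
shift mm [94.1  0.6 -0.9] turn 0.1
```

>>> send_rows(rows=[{"tx": 0.04},{"tx": 0.07},{"tx": 0.085},{"tx": 0.0925},{"tx": 0.0925},{"tx": 0.0925}])

```text
validation failed for argument at $.ro...
```

```bash
python3 - <<'E'
from h import *
go([.5007,-.3207,.0068],101.5)
a=snap('top');b=snap('side')
A=a['image'][186:246,315:375];B=b['image'][215:305,185:285]
im=np.zeros((540,800,3),np.uint8);im[:360,:360]=cv2.resize(A,(360,360),interpolation=2);im[:360,380:780]=cv2.resize(B,(400,360),interpolation=2)
cv2.imwrite('pics/g.png',im[:360,:,::-1])
E
```

```text
t 2.35 p [ 501.  -319.7  100.9] zang 101.6 F [-0.8  0.1 -0.6] open 39.8
shift mm [94.1  0.6 -0.9] turn 0.1
```

View pics/g.png

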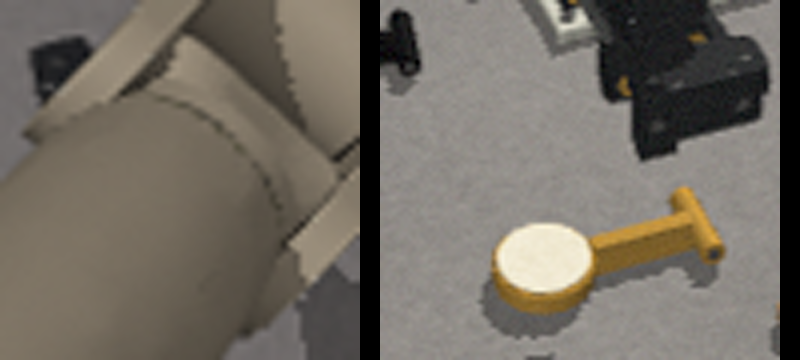

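The move was refused because every row needs all four fields. The picture shows the gripper still above the key, and the top view is blocked by the arm.

>>> send_rows(rows=[{"tx": 0.04,"ty": 0,"tz": -0.0005,"turn": 0},{"tx": 0.07,"ty": 0,"tz": -0.0005,"turn": 0},{"tx": 0.085,"ty": 0,"tz": -0.0005,"turn": 0},{"tx": 0.0925,"ty": 0,"tz": -0.0005,"turn": 0},{"tx": 0.0925,"ty": 0,"tz": -0.0005,"turn": 0},{"tx": 0.0925,"ty": 0,"tz": -0.0005,"turn": 0}])

```text
clock: 3.2
position: [0.5014, -0.3213, 0.0085]
ee_rot: [[0.001, -0.98, -0.2], [-0.001, -0.2, 0.98], [-1.0, -0.001, -0.001]]
wrist_force: [0.2, 0.8, 0.5]
opening: 0.451
```

```bash
python3 - <<'E'
from h import *
go([.5007,-.3207,.0068],101.5)
E
```

```text
t 3.2 p [ 501.4 -321.3    8.5] zang 101.54 F [0.2 0.8 0.5] open 39.7
shift mm [1.7 0.5 0.7] turn 0.04
```

Close gently down 1.5 mm, grip, and check.

>>> send_rows(rows=[{"tx": 0.0015,"ty": 0,"tz": 0,"turn": 0},{"tx": 0.0015,"ty": 0,"tz": 0,"turn": 0},{"tx": 0.0015,"ty": 0,"tz": 0,"turn": 0},{"tx": 0.0015,"ty": 0,"tz": 0,"turn": 0},{"tx": 0.0015,"ty": 0,"tz": 0,"turn": 0},{"tx": 0.0015,"ty": 0,"tz": 0,"turn": 0}], grip=0.0, force=35)

```text
clock: 3.95
position: [0.501, -0.321, 0.0061]
ee_rot: [[0.0, -0.98, -0.2], [-0.0, -0.2, 0.98], [-1.0, -0.0, -0.0]]
wrist_force: [0.6, 0.1, 1.5]
opening: 0.108
```

```bash
python3 - <<'E'
from h import *
go([.5007,-.3207,.1],101.5)
E
```

```text
t 3.95 p [ 501.  -321.     6.1] zang 101.54 F [0.6 0.1 1.5] open 9.5
shift mm [-93.9   0.2   0.3] turn 0.04
```

```bash
python3 - <<'E'
from h import *
go(fx(.0109,.057,.11),np.degrees(np.load('v.npy')[2])+90)
E
```

```text
t 3.95 p [ 501.  -321.     6.1] zang 101.54 F [0.6 0.1 1.5] open 9.5
shift mm [-103.9 -133.1  369.8] turn -1.43
```

>>> send_rows(rows=[{"tx": -0.02,"ty": 0,"tz": 0,"turn": 0},{"tx": -0.05,"ty": 0,"tz": 0,"turn": 0},{"tx": -0.09,"ty": 0,"tz": 0,"turn": 0},{"tx": -0.12,"ty": 0,"tz": 0,"turn": 0},{"tx": -0.12,"ty": 0,"tz": 0,"turn": 0}])

```text
clock: 4.58
position: [0.5016, -0.3215, 0.1277]
ee_rot: [[0.003, -0.98, -0.2], [-0.003, -0.2, 0.98], [-1.0, -0.002, -0.003]]
wrist_force: [-0.2, 0.4, -1.4]
opening: 0.111
```

```bash
python3 - <<'E'
from h import *
go(fx(.0109,.057,.11),np.degrees(np.load('v.npy')[2])+90)
E
```

```text
t 4.58 p [ 501.6 -321.5  127.7] zang 101.54 F [-0.2  0.4 -1.4] open 9.8
shift mm [  16.8 -132.6  370.5] turn -1.43
```

>>> send_rows(rows=[{"tx": 0,"ty": -0.01,"tz": 0.025,"turn": -1.4},{"tx": 0,"ty": -0.025,"tz": 0.07,"turn": -1.4},{"tx": 0,"ty": -0.043,"tz": 0.12,"turn": -1.4},{"tx": 0,"ty": -0.062,"tz": 0.17,"turn": -1.4},{"tx": 0,"ty": -0.08,"tz": 0.22,"turn": -1.4},{"tx": 0,"ty": -0.098,"tz": 0.27,"turn": -1.4},{"tx": 0,"ty": -0.115,"tz": 0.32,"turn": -1.4},{"tx": 0.005,"ty": -0.126,"tz": 0.35,"turn": -1.4},{"tx": 0.01,"ty": -0.133,"tz": 0.3698,"turn": -1.4},{"tx": 0.017,"ty": -0.133,"tz": 0.3698,"turn": -1.4},{"tx": 0.017,"ty": -0.133,"tz": 0.3698,"turn": -1.4},{"tx": 0.017,"ty": -0.133,"tz": 0.3698,"turn": -1.4}])

```text
clock: 6.08
position: [0.5572, 0.067, 0.1088]
ee_rot: [[-0.0, -0.975, -0.223], [-0.0, -0.223, 0.975], [-1.0, 0.0, -0.0]]
wrist_force: [-0.2, 0.2, -1.0]
opening: 0.105
```

```bash
python3 - <<'E'
from h import *
go(fx(.0109,.057,.11),np.degrees(np.load('v.npy')[2])+90)
s=snap('side');t=snap('top')
im=np.zeros((480,800,3),np.uint8);im[:480,:480]=cv2.resize(s['image'][115:195,195:275],(480,480),interpolation=2);im[:320,480:800]=cv2.resize(t['image'][145:225,190:270],(320,320),interpolation=2)
cv2.imwrite('pics/s1.png',im[:,:,::-1])
for p in [fx(-.0461,.057,.122),fx(-.0461+.095,.057,.113),fx(-.0461,.057,.05)]: 
  q=proj(s,p)+np.load('v.npy')[10:12]; print((q-[195,115])*6)
E
```

```text
t 6.08 p [557.2  67.  108.8] zang 102.87 F [-0.2  0.2 -1. ] open 9.2
shift mm [-1.2 -0.4  0.9] turn -0.1
[194.76768151 210.67962124]
[381.32963418 189.14212405]
[196.97476284 339.18754275]
```

View pics/s1.png

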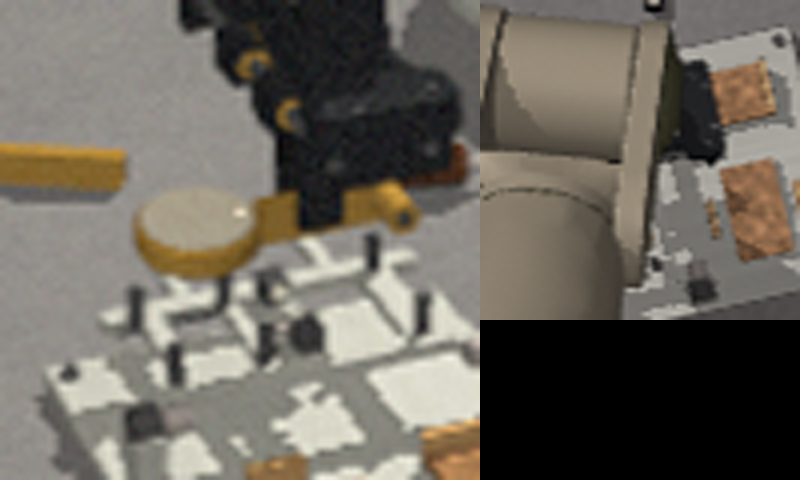

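The key is held level over the plate, with its cup centre at (195,218) within a pixel or so of the prediction along x. I'll lower it to just over the pin tops and then feel for the locator.

>>> send_rows(rows=[{"tx": 0.008,"ty": -0.0004,"tz": 0.0007,"turn": -0.1},{"tx": 0.018,"ty": -0.0004,"tz": 0.0007,"turn": -0.1},{"tx": 0.026,"ty": -0.0004,"tz": 0.0007,"turn": -0.1},{"tx": 0.03,"ty": -0.0004,"tz": 0.0007,"turn": -0.1},{"tx": 0.03,"ty": -0.0004,"tz": 0.0007,"turn": -0.1},{"tx": 0.03,"ty": -0.0004,"tz": 0.0007,"turn": -0.1}])

```text
clock: 6.92
position: [0.5577, 0.0688, 0.0793]
ee_rot: [[0.001, -0.974, -0.226], [-0.0, -0.226, 0.974], [-1.0, -0.001, -0.0]]
wrist_force: [-1.4, -0.8, -1.1]
opening: 0.105
```

>>> send_rows(rows=[{"tx": 0.0015,"ty": 0,"tz": 0,"turn": 0},{"tx": 0.003,"ty": 0,"tz": 0,"turn": 0},{"tx": 0.004,"ty": 0,"tz": 0,"turn": 0},{"tx": 0.004,"ty": 0,"tz": 0,"turn": 0}])

```text
clock: 7.42
position: [0.5575, 0.0688, 0.0749]
ee_rot: [[-0.0, -0.974, -0.226], [0.0, -0.226, 0.974], [-1.0, 0.0, 0.0]]
wrist_force: [-0.5, 0.5, -1.2]
opening: 0.108
```

>>> send_rows(rows=[{"tx": 0.001,"ty": 0,"tz": 0,"turn": 0},{"tx": 0.002,"ty": 0,"tz": 0,"turn": 0},{"tx": 0.002,"ty": 0,"tz": 0,"turn": 0}])

```text
clock: 7.8
position: [0.5575, 0.0688, 0.0729]
ee_rot: [[-0.0, -0.974, -0.226], [0.0, -0.226, 0.974], [-1.0, 0.0, 0.0]]
wrist_force: [0.3, -1.7, -0.6]
opening: 0.105
```

>>> send_rows(rows=[{"tx": 0.001,"ty": 0,"tz": 0,"turn": 0},{"tx": 0.002,"ty": 0,"tz": 0,"turn": 0},{"tx": 0.002,"ty": 0,"tz": 0,"turn": 0}])

```text
clock: 8.18
position: [0.5575, 0.0688, 0.0709]
ee_rot: [[-0.0, -0.974, -0.226], [-0.0, -0.226, 0.974], [-1.0, 0.0, 0.0]]
wrist_force: [0.0, -0.3, -0.3]
opening: 0.106
```

>>> send_rows(rows=[{"tx": 0.0005,"ty": 0,"tz": 0,"turn": 0},{"tx": 0.0015,"ty": 0,"tz": 0,"turn": 0},{"tx": 0.0015,"ty": 0,"tz": 0,"turn": 0}])

```text
clock: 8.55
position: [0.5575, 0.0687, 0.0694]
ee_rot: [[-0.0, -0.974, -0.226], [-0.0, -0.226, 0.974], [-1.0, 0.0, 0.0]]
wrist_force: [-0.2, -0.2, -0.8]
opening: 0.106
```

>>> send_rows(rows=[{"tx": 0.001,"ty": 0,"tz": 0,"turn": 0},{"tx": 0.001,"ty": 0,"tz": 0,"turn": 0},{"tx": 0.001,"ty": 0,"tz": 0,"turn": 0}])

```text
clock: 8.93
position: [0.5577, 0.0687, 0.0687]
ee_rot: [[0.0, -0.974, -0.226], [-0.0, -0.226, 0.974], [-1.0, -0.0, -0.0]]
wrist_force: [-0.4, -1.0, 1.3]
opening: 0.11
```

```bash
python3 - <<'E'
from h import *
go(fx(.0109,.057,.0561),np.degrees(np.load('v.npy')[2])+90)
s=snap('side')
cv2.imwrite('pics/s2.png',cv2.resize(s['image'][130:200,195:285],(720,560),interpolation=2)[:,:,::-1])
E
```

```text
t 8.93 p [557.7  68.7  68.7] zang 103.04 F [-0.4 -1.   1.3] open 9.7
shift mm [12.6  0.4 -0.6] turn 0.07
```

View pics/s2.png

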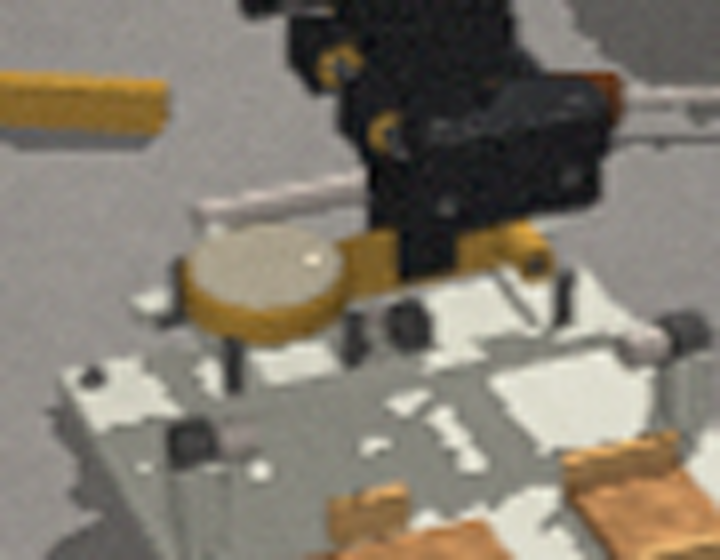

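```bash
python3 - <<'E'
from h import *
v=np.load('v.npy');s=snap('side')
def P(x,y,z): return ((proj(s,fx(x,y,z))+v[10:12]-[195,130]+.5)*8).astype(int)
im=cv2.resize(s['image'][130:200,195:285],(720,560),interpolation=2)[:,:,::-1].copy()
for h,c in((.0626,(0,0,255)),(.068,(255,0,0))):
  for a in np.linspace(0,6.28,60):
    for dz in(0,.018): cv2.circle(im,P(-.0461+.03*np.cos(a),.057+.03*np.sin(a),h+dz).tolist(),1,c,-1)
for a in(-.0227,.0227):
  for b in(-.027,.027): cv2.line(im,P(-.0461+a,.057+b,.05).tolist(),P(-.0461+a,.057+b,.07).tolist(),(0,255,0),1)
cv2.line(im,P(.049,.032,.0716).tolist(),P(.049,.082,.0716).tolist(),(0,0,255),1)
cv2.imwrite('pics/s3.png',im)
E
```

```text
(no output)
```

View pics/s3.png

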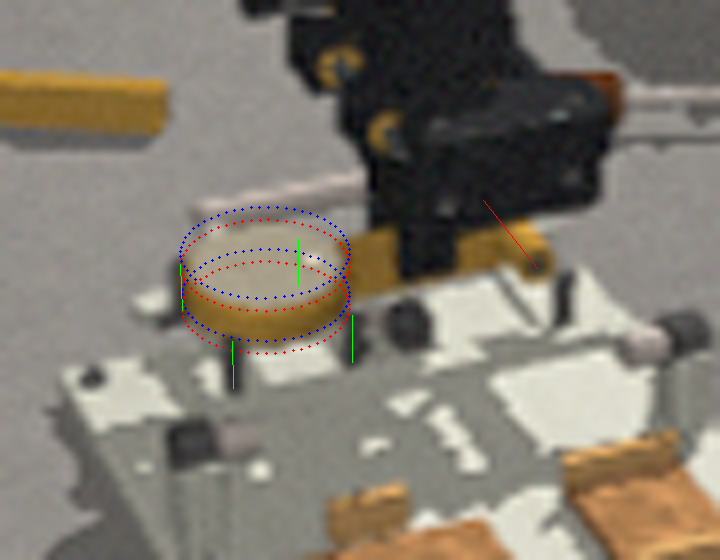

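The overlay fits a cup sunk between the pins, with its underside about 12.6 mm above the floor (red rings), and not one standing on the pin tops. I'll release, lift, close and move over the press point.

>>> send_rows(rows=[{"tx": 0,"ty": 0,"tz": 0,"turn": 0},{"tx": 0,"ty": 0,"tz": 0,"turn": 0},{"tx": 0,"ty": 0,"tz": 0,"turn": 0},{"tx": 0,"ty": 0,"tz": 0,"turn": 0}], grip=0.026)

```text
clock: 9.52
position: [0.5574, 0.0688, 0.0684]
ee_rot: [[-0.0, -0.974, -0.226], [0.0, -0.226, 0.974], [-1.0, 0.0, 0.0]]
wrist_force: [0.2, -0.1, -0.2]
opening: 0.296
```

>>> send_rows(rows=[{"tx": -0.01,"ty": 0,"tz": 0,"turn": 0},{"tx": -0.025,"ty": 0,"tz": 0,"turn": 0},{"tx": -0.03,"ty": 0,"tz": 0,"turn": 0}])

```text
clock: 9.9
position: [0.5581, 0.0687, 0.1002]
ee_rot: [[0.002, -0.974, -0.226], [-0.0, -0.226, 0.974], [-1.0, -0.002, -0.001]]
wrist_force: [0.3, -0.1, -0.5]
opening: 0.296
```

>>> send_rows(rows=[{"tx": 0,"ty": 0.0109,"tz": 0,"turn": 0},{"tx": 0,"ty": 0.0109,"tz": 0,"turn": 0},{"tx": 0,"ty": 0.0109,"tz": 0,"turn": 0},{"tx": 0.006,"ty": 0.0109,"tz": 0,"turn": 0},{"tx": 0.01,"ty": 0.0109,"tz": 0,"turn": 0},{"tx": 0.01,"ty": 0.0109,"tz": 0,"turn": 0}], grip=0.0, force=10)

```text
clock: 10.65
position: [0.5467, 0.0663, 0.088]
ee_rot: [[-0.001, -0.974, -0.226], [0.0, -0.226, 0.974], [-1.0, 0.001, 0.0]]
wrist_force: [0.2, 0.7, 0.1]
opening: 0.007
```

```bash
python3 - <<'E'
from h import *
go(fx(0,.057,.081),np.degrees(np.load('v.npy')[2])+90)
E
```

```text
t 10.65 p [546.7  66.3  88. ] zang 103.04 F [0.2 0.7 0.1] open 0.6
shift mm [ 7.   0.1 -0.8] turn 0.07
```

>>> send_rows(rows=[{"tx": 0.004,"ty": 0,"tz": -0.0005,"turn": 0},{"tx": 0.006,"ty": 0,"tz": -0.0005,"turn": 0},{"tx": 0.007,"ty": 0,"tz": -0.0005,"turn": 0},{"tx": 0.008,"ty": 0,"tz": -0.0005,"turn": 0}])

```text
clock: 11.15
position: [0.5474, 0.0657, 0.0808]
ee_rot: [[0.001, -0.974, -0.226], [-0.0, -0.226, 0.974], [-1.0, -0.001, -0.001]]
wrist_force: [1.0, -0.7, 3.1]
opening: 0.005
```

>>> send_rows(rows=[{"tx": 0.001,"ty": 0,"tz": 0,"turn": 0},{"tx": 0.002,"ty": 0,"tz": 0,"turn": 0}])

```text
clock: 11.4
position: [0.5482, 0.0655, 0.0795]
ee_rot: [[0.003, -0.974, -0.226], [-0.001, -0.226, 0.974], [-1.0, -0.003, -0.001]]
wrist_force: [3.4, -1.8, 7.2]
opening: 0.004
```

>>> send_rows(rows=[{"tx": 0.001,"ty": 0,"tz": 0,"turn": 0},{"tx": 0.0015,"ty": 0,"tz": 0,"turn": 0}])

```text
clock: 11.65
position: [0.5487, 0.0653, 0.0783]
ee_rot: [[0.005, -0.974, -0.225], [-0.001, -0.226, 0.974], [-1.0, -0.004, -0.002]]
wrist_force: [3.6, -2.2, 8.1]
opening: 0.004
```

>>> send_rows(rows=[{"tx": 0.001,"ty": 0,"tz": 0,"turn": 0},{"tx": 0.0015,"ty": 0,"tz": 0,"turn": 0}])

```text
clock: 11.9
position: [0.5491, 0.0652, 0.0773]
ee_rot: [[0.006, -0.974, -0.226], [-0.001, -0.226, 0.974], [-1.0, -0.006, -0.002]]
wrist_force: [4.8, -3.2, 10.6]
opening: 0.003
```

>>> send_rows(rows=[{"tx": 0.001,"ty": 0,"tz": 0,"turn": 0},{"tx": 0.002,"ty": 0,"tz": 0,"turn": 0}])

```text
clock: 12.15
position: [0.5473, 0.0657, 0.0739]
ee_rot: [[0.001, -0.974, -0.225], [-0.0, -0.225, 0.974], [-1.0, -0.001, -0.0]]
wrist_force: [-0.5, 0.7, 0.8]
opening: 0.007
```

>>> send_rows(rows=[{"tx": 0.001,"ty": 0,"tz": 0,"turn": 0},{"tx": 0.002,"ty": 0,"tz": 0,"turn": 0}])

```text
clock: 12.4
position: [0.5466, 0.0659, 0.071]
ee_rot: [[-0.001, -0.974, -0.226], [0.0, -0.226, 0.974], [-1.0, 0.001, 0.001]]
wrist_force: [0.9, 0.2, -0.9]
opening: 0.002
```

>>> send_rows(rows=[{"tx": 0.001,"ty": 0,"tz": 0,"turn": 0},{"tx": 0.002,"ty": 0,"tz": 0,"turn": 0}])

```text
clock: 12.65
position: [0.5469, 0.0658, 0.0693]
ee_rot: [[-0.0, -0.974, -0.226], [0.0, -0.226, 0.974], [-1.0, 0.0, 0.0]]
wrist_force: [0.1, 0.6, 0.5]
opening: 0.003
```

Snapped down. I'll check it is home: contact should come at z ≈ 0.068.

>>> send_rows(rows=[{"tx": 0.001,"ty": 0,"tz": 0,"turn": 0},{"tx": 0.002,"ty": 0,"tz": 0,"turn": 0},{"tx": 0.002,"ty": 0,"tz": 0,"turn": 0}])

```text
clock: 13.02
position: [0.547, 0.0658, 0.0681]
ee_rot: [[0.0, -0.974, -0.226], [-0.0, -0.226, 0.974], [-1.0, -0.0, -0.0]]
wrist_force: [-2.4, 0.6, 5.6]
opening: 0.002
```

>>> send_rows(rows=[{"tx": 0.001,"ty": 0,"tz": 0,"turn": 0},{"tx": 0.002,"ty": 0,"tz": 0,"turn": 0},{"tx": 0.002,"ty": 0,"tz": 0,"turn": 0}])

```text
clock: 13.4
position: [0.5472, 0.0658, 0.0678]
ee_rot: [[0.001, -0.974, -0.226], [-0.0, -0.226, 0.974], [-1.0, -0.001, -0.001]]
wrist_force: [-9.8, -0.8, 23.6]
opening: 0.008
```

The key is home: it stops hard at 0.068 with 24 N. Now I'll lift and go over the handle.

>>> send_rows(rows=[{"tx": -0.015,"ty": 0,"tz": 0,"turn": 0},{"tx": -0.045,"ty": 0,"tz": 0,"turn": 0},{"tx": -0.056,"ty": 0,"tz": 0.03,"turn": 0},{"tx": -0.056,"ty": 0,"tz": 0.07,"turn": 0},{"tx": -0.056,"ty": 0,"tz": 0.083,"turn": 0},{"tx": -0.056,"ty": 0,"tz": 0.083,"turn": 0},{"tx": -0.056,"ty": 0,"tz": 0.083,"turn": 0}], grip=0.034)

```text
clock: 14.28
position: [0.5286, 0.1457, 0.1214]
ee_rot: [[-0.0, -0.974, -0.225], [-0.0, -0.225, 0.974], [-1.0, 0.0, -0.0]]
wrist_force: [0.4, 0.0, -0.7]
opening: 0.39
```

```bash
python3 - <<'E'
from h import *
go(fx(0,.14,.032),np.degrees(np.load('v.npy')[2])+90)
s=snap('side')
cv2.imwrite('pics/s4.png',cv2.resize(s['image'][120:200,195:295],(750,600),interpolation=2)[:,:,::-1])
E
```

```text
t 14.28 p [528.6 145.7 121.4] zang 102.99 F [ 0.4  0.  -0.7] open 34.4
shift mm [89.4  0.3  0.9] turn 0.02
```

View pics/s4.png

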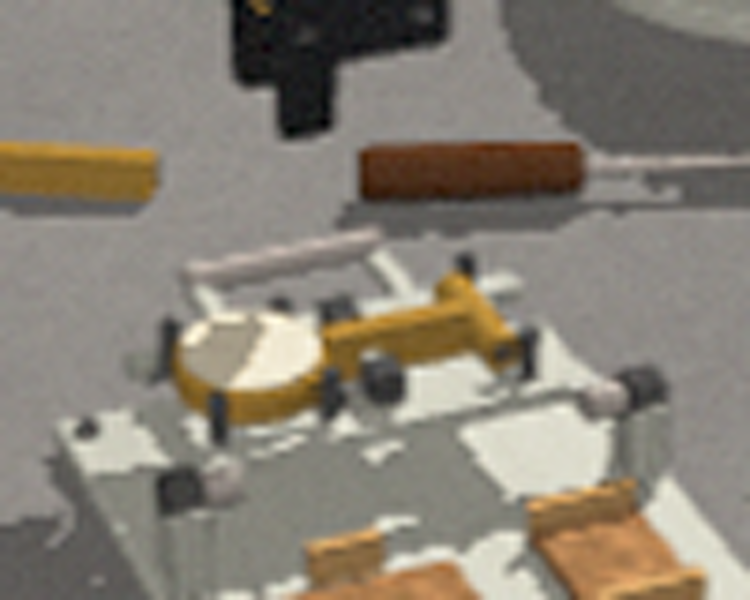

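The key sits level between all its pins, fully home, and the gripper hangs over the bar. Descending on the handle.

>>> send_rows(rows=[{"tx": 0.03,"ty": 0,"tz": 0.0005,"turn": 0},{"tx": 0.06,"ty": 0,"tz": 0.0005,"turn": 0},{"tx": 0.08,"ty": 0,"tz": 0.0005,"turn": 0},{"tx": 0.089,"ty": 0,"tz": 0.0005,"turn": 0},{"tx": 0.089,"ty": 0,"tz": 0.0005,"turn": 0}])

```text
clock: 14.95
position: [0.5283, 0.1467, 0.0324]
ee_rot: [[-0.0, -0.974, -0.225], [-0.0, -0.225, 0.974], [-1.0, 0.0, 0.0]]
wrist_force: [0.2, 0.7, 0.5]
opening: 0.385
```

>>> send_rows(rows=[{"tx": 0,"ty": 0,"tz": 0,"turn": 0},{"tx": 0,"ty": 0,"tz": 0,"turn": 0},{"tx": 0,"ty": 0,"tz": 0,"turn": 0},{"tx": 0,"ty": 0,"tz": 0,"turn": 0},{"tx": 0,"ty": 0,"tz": 0,"turn": 0}], grip=0.0, force=20)

```text
clock: 15.58
position: [0.5288, 0.1461, 0.0331]
ee_rot: [[0.001, -0.974, -0.226], [-0.002, -0.226, 0.974], [-1.0, -0.001, -0.002]]
wrist_force: [-0.5, -7.9, 1.1]
opening: 0.129
```

```bash
python3 - <<'E'
from h import *
go(fx(0,.14,.032),np.degrees(np.load('v.npy')[2])+90)
# arc rows: theta from 0; shift in tool: tx=-R sin, tz=R cos - R
for a in list(range(0,181,6)):
    t=np.radians(a); print(a,round(-.14*np.sin(t),4),round(.14*(np.cos(t)-1),4),end=' | ')
E
```

```text
t 15.57 p [528.8 146.1  33.1] zang 103.05 F [-0.5 -7.9  1.1] open 11.3
shift mm [1.1 0.5 0.4] turn 0.07
0 -0.0 0.0 | 6 -0.0146 -0.0008 | 12 -0.0291 -0.0031 | 18 -0.0433 -0.0069 | 24 -0.0569 -0.0121 | 30 -0.07 -0.0188 | 36 -0.0823 -0.0267 | 42 -0.0937 -0.036 | 48 -0.104 -0.0463 | 54 -0.1133 -0.0577 | 60 -0.1212 -0.07 | 66 -0.1279 -0.0831 | 72 -0.1331 -0.0967 | 78 -0.1369 -0.1109 | 84 -0.1392 -0.1254 | 90 -0.14 -0.14 | 96 -0.1392 -0.1546 | 102 -0.1369 -0.1691 | 108 -0.1331 -0.1833 | 114 -0.1279 -0.1969 | 120 -0.1212 -0.21 | 126 -0.1133 -0.2223 | 132 -0.104 -0.2337 | 138 -0.0937 -0.244 | 144 -0.0823 -0.2533 | 150 -0.07 -0.2612 | 156 -0.0569 -0.2679 | 162 -0.0433 -0.2731 | 168 -0.0291 -0.2769 | 174 -0.0146 -0.2792 | 180 -0.0 -0.28 |
```

>>> send_rows(rows=[{"tx": 0,"ty": 0,"tz": -0.0008,"turn": 0},{"tx": -0.0073,"ty": 0,"tz": -0.001,"turn": 0},{"tx": -0.0146,"ty": 0,"tz": -0.0016,"turn": 0},{"tx": -0.0219,"ty": 0,"tz": -0.0025,"turn": 0},{"tx": -0.0291,"ty": 0,"tz": -0.0039,"turn": 0},{"tx": -0.0433,"ty": 0,"tz": -0.0077,"turn": 0},{"tx": -0.0569,"ty": 0,"tz": -0.0129,"turn": 0},{"tx": -0.07,"ty": 0,"tz": -0.0196,"turn": 0},{"tx": -0.07,"ty": 0,"tz": -0.0196,"turn": 0}])

```text
clock: 16.7
position: [0.5325, 0.1272, 0.1031]
ee_rot: [[-0.0, -0.974, -0.225], [-0.001, -0.225, 0.974], [-1.0, 0.0, -0.001]]
wrist_force: [4.1, -5.0, -5.9]
opening: 0.12
```

```bash
python3 - <<'E'
from h import *
go(fx(0,.14*np.cos(np.pi/6),.0324+.07),np.degrees(np.load('v.npy')[2])+90)
s=snap('side')
cv2.imwrite('pics/s5.png',cv2.resize(s['image'][110:200,195:295],(666,600),interpolation=2)[:,:,::-1])
E
```

```text
t 16.7 p [532.5 127.2 103.1] zang 103.02 F [ 4.1 -5.  -5.9] open 10.6
shift mm [ 0.7 -0.1  1. ] turn 0.04
```

View pics/s5.png

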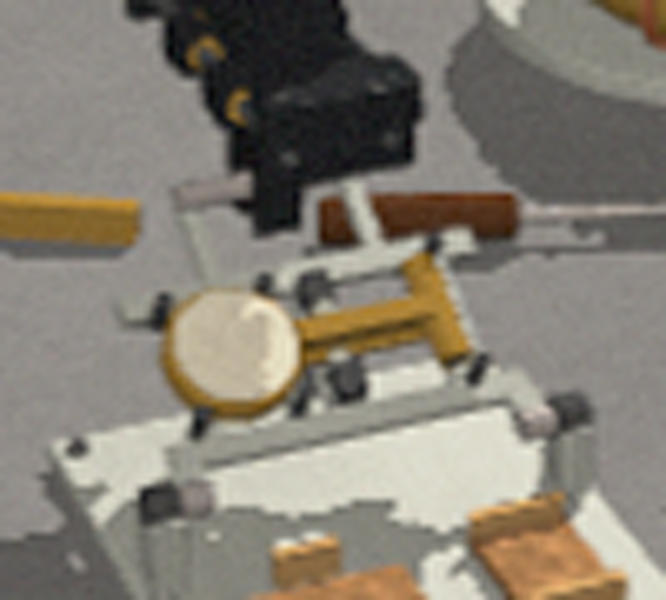

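The plate is lifted about 30° with the key held in it, and the bar stays in the jaws. Continuing over to 120°.

>>> send_rows(rows=[{"tx": -0.0123,"ty": 0,"tz": -0.008,"turn": 0},{"tx": -0.0237,"ty": 0,"tz": -0.0172,"turn": 0},{"tx": -0.034,"ty": 0,"tz": -0.0276,"turn": 0},{"tx": -0.0433,"ty": 0,"tz": -0.039,"turn": 0},{"tx": -0.0512,"ty": 0,"tz": -0.0512,"turn": 0},{"tx": -0.0579,"ty": 0,"tz": -0.0643,"turn": 0},{"tx": -0.0631,"ty": 0,"tz": -0.078,"turn": 0},{"tx": -0.0669,"ty": 0,"tz": -0.0921,"turn": 0},{"tx": -0.0692,"ty": 0,"tz": -0.1066,"turn": 0},{"tx": -0.07,"ty": 0,"tz": -0.1212,"turn": 0},{"tx": -0.0692,"ty": 0,"tz": -0.1359,"turn": 0},{"tx": -0.0669,"ty": 0,"tz": -0.1503,"turn": 0},{"tx": -0.0631,"ty": 0,"tz": -0.1645,"turn": 0},{"tx": -0.0579,"ty": 0,"tz": -0.1782,"turn": 0},{"tx": -0.0512,"ty": 0,"tz": -0.1912,"turn": 0},{"tx": -0.0512,"ty": 0,"tz": -0.1912,"turn": 0}])

```text
clock: 18.75
position: [0.5764, -0.0598, 0.155]
ee_rot: [[0.002, -0.974, -0.225], [-0.001, -0.225, 0.974], [-1.0, -0.002, -0.002]]
wrist_force: [-6.5, -2.3, -1.0]
opening: 0.128
```

```bash
python3 - <<'E'
from h import *
go(fx(0,.14*np.cos(np.pi*2/3),.0324+.1212),np.degrees(np.load('v.npy')[2])+90)
E
```

```text
t 18.75 p [576.4 -59.8 155. ] zang 102.98 F [-6.5 -2.3 -1. ] open 11.2
shift mm [1.4 0.7 1.8] turn 0.01
```

>>> send_rows(rows=[{"tx": 0.0079,"ty": 0,"tz": -0.0118,"turn": 0},{"tx": 0.0172,"ty": 0,"tz": -0.023,"turn": 0},{"tx": 0.0275,"ty": 0,"tz": -0.0332,"turn": 0},{"tx": 0.0389,"ty": 0,"tz": -0.0424,"turn": 0},{"tx": 0.0512,"ty": 0,"tz": -0.0502,"turn": 0},{"tx": 0.0643,"ty": 0,"tz": -0.0569,"turn": 0},{"tx": 0.0779,"ty": 0,"tz": -0.0621,"turn": 0},{"tx": 0.085,"ty": 0,"tz": -0.0642,"turn": 0},{"tx": 0.0921,"ty": 0,"tz": -0.0659,"turn": 0},{"tx": 0.0994,"ty": 0,"tz": -0.0672,"turn": 0},{"tx": 0.1066,"ty": 0,"tz": -0.0682,"turn": 0},{"tx": 0.1115,"ty": 0,"tz": -0.0686,"turn": 0},{"tx": 0.1165,"ty": 0,"tz": -0.069,"turn": 0},{"tx": 0.12,"ty": 0,"tz": -0.069,"turn": 0},{"tx": 0.1215,"ty": 0,"tz": -0.069,"turn": 0},{"tx": 0.1225,"ty": 0,"tz": -0.069,"turn": 0},{"tx": 0.1225,"ty": 0,"tz": -0.069,"turn": 0}])

```text
clock: 20.88
position: [0.5923, -0.1266, 0.0313]
ee_rot: [[0.003, -0.974, -0.225], [-0.002, -0.225, 0.974], [-1.0, -0.002, -0.002]]
wrist_force: [0.8, -6.8, -2.5]
opening: 0.12
```

```bash
python3 - <<'E'
from h import *
go(fx(0,-.14,.0324),np.degrees(np.load('v.npy')[2])+90)
E
```

```text
t 20.88 p [ 592.3 -126.6   31.3] zang 103.03 F [ 0.8 -6.8 -2.5] open 10.6
shift mm [-1.1  1.2  0.5] turn 0.06
```

>>> send_rows(rows=[{"tx": 0.001,"ty": 0,"tz": 0.0005,"turn": 0},{"tx": 0.002,"ty": 0,"tz": 0.0005,"turn": 0},{"tx": 0.002,"ty": 0,"tz": 0.0005,"turn": 0}])

```text
clock: 21.25
position: [0.5924, -0.1266, 0.0305]
ee_rot: [[0.003, -0.974, -0.226], [-0.003, -0.226, 0.974], [-1.0, -0.003, -0.004]]
wrist_force: [-4.5, -7.7, 7.3]
opening: 0.12
```

>>> send_rows(rows=[{"tx": 0.001,"ty": 0,"tz": 0,"turn": 0},{"tx": 0.002,"ty": 0,"tz": 0,"turn": 0},{"tx": 0.002,"ty": 0,"tz": 0,"turn": 0}])

```text
clock: 21.62
position: [0.5926, -0.1266, 0.0301]
ee_rot: [[0.004, -0.974, -0.226], [-0.003, -0.226, 0.974], [-1.0, -0.003, -0.004]]
wrist_force: [-9.8, -6.2, 20.4]
opening: 0.118
```

The plate is against its stop, with Fz rising to 20 N. Releasing and moving over the button.

>>> send_rows(rows=[{"tx": -0.003,"ty": 0,"tz": 0,"turn": 0},{"tx": -0.003,"ty": 0,"tz": 0,"turn": 0},{"tx": -0.003,"ty": 0,"tz": 0,"turn": 0},{"tx": -0.003,"ty": 0,"tz": 0,"turn": 0},{"tx": -0.003,"ty": 0,"tz": 0,"turn": 0}], grip=0.03)

```text
clock: 22.25
position: [0.5912, -0.1249, 0.03]
ee_rot: [[-0.0, -0.974, -0.226], [0.0, -0.226, 0.974], [-1.0, 0.0, 0.0]]
wrist_force: [-0.4, -0.1, 0.7]
opening: 0.343
```

>>> send_rows(rows=[{"tx": -0.02,"ty": 0,"tz": 0,"turn": 0},{"tx": -0.06,"ty": 0,"tz": 0,"turn": 0},{"tx": -0.075,"ty": 0,"tz": 0,"turn": 0},{"tx": -0.075,"ty": 0,"tz": 0,"turn": 0}])

```text
clock: 22.75
position: [0.5914, -0.125, 0.1055]
ee_rot: [[0.001, -0.974, -0.226], [-0.0, -0.226, 0.974], [-1.0, -0.001, -0.001]]
wrist_force: [0.1, 0.4, 0.5]
opening: 0.337
```

```bash
python3 - <<'E'
from h import *
go(fx(0,-.057,.082),np.degrees(np.load('v.npy')[2])+90)
E
```

```text
t 22.75 p [ 591.4 -125.   105.5] zang 103.04 F [0.1 0.4 0.5] open 29.7
shift mm [23.4  0.6 81.7] turn 0.07
```

>>> send_rows(rows=[{"tx": 0,"ty": 0.0006,"tz": 0.03,"turn": 0},{"tx": 0,"ty": 0.0006,"tz": 0.065,"turn": 0},{"tx": 0,"ty": 0.0006,"tz": 0.0817,"turn": 0},{"tx": 0.01,"ty": 0.0006,"tz": 0.0817,"turn": 0},{"tx": 0.02,"ty": 0.0006,"tz": 0.0817,"turn": 0},{"tx": 0.026,"ty": 0.0006,"tz": 0.0817,"turn": 0},{"tx": 0.026,"ty": 0.0006,"tz": 0.0817,"turn": 0},{"tx": 0.026,"ty": 0.0006,"tz": 0.0817,"turn": 0}], grip=0.0)

```text
clock: 23.75
position: [0.5724, -0.0458, 0.0794]
ee_rot: [[0.0, -0.974, -0.225], [-0.0, -0.225, 0.974], [-1.0, -0.0, -0.0]]
wrist_force: [0.1, 0.4, -0.2]
opening: 0.008
```

```bash
python3 - <<'E'
from h import *
go(fx(0,-.057,.062),np.degrees(np.load('v.npy')[2])+90)
s=snap('side')
cv2.imwrite('pics/s6.png',cv2.resize(s['image'][125:225,195:305],(660,600),interpolation=2)[:,:,::-1])
E
```

```text
t 23.75 p [572.4 -45.8  79.4] zang 103.02 F [ 0.1  0.4 -0.2] open 0.7
shift mm [17.4 -0.   0.3] turn 0.05
```

View pics/s6.png

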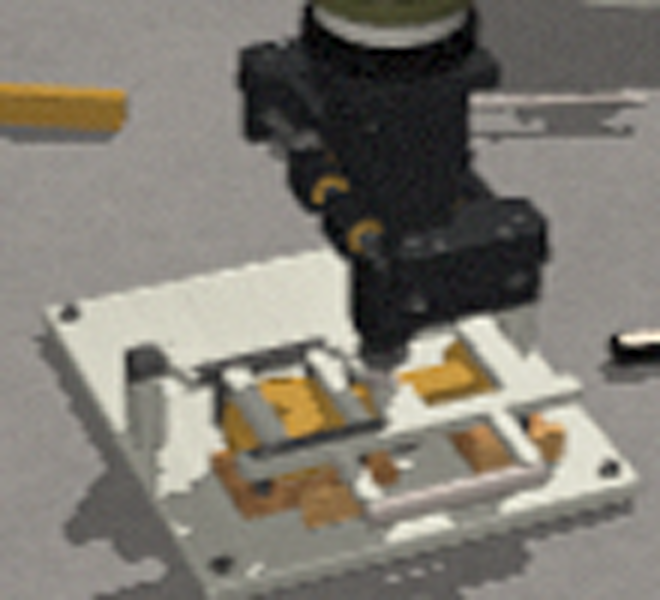

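The plate is over with the key held in it, and the fingers are over the button. Pressing in steps.

>>> send_rows(rows=[{"tx": 0.003,"ty": 0,"tz": 0,"turn": 0},{"tx": 0.006,"ty": 0,"tz": 0,"turn": 0},{"tx": 0.008,"ty": 0,"tz": 0,"turn": 0},{"tx": 0.01,"ty": 0,"tz": 0,"turn": 0}])

```text
clock: 24.3
position: [0.5723, -0.0455, 0.0698]
ee_rot: [[0.001, -0.974, -0.226], [-0.0, -0.226, 0.974], [-1.0, -0.0, -0.0]]
wrist_force: [-0.9, 0.2, 3.0]
opening: 0.001
```

>>> send_rows(rows=[{"tx": 0.0015,"ty": 0,"tz": 0,"turn": 0},{"tx": 0.003,"ty": 0,"tz": 0,"turn": 0},{"tx": 0.0045,"ty": 0,"tz": 0,"turn": 0}])

```text
clock: 24.68
position: [0.5723, -0.0455, 0.0647]
ee_rot: [[0.0, -0.974, -0.226], [-0.0, -0.226, 0.974], [-1.0, -0.0, -0.0]]
wrist_force: [-0.6, 0.3, 2.7]
opening: 0.004
```

>>> send_rows(rows=[{"tx": 0.001,"ty": 0,"tz": 0,"turn": 0},{"tx": 0.002,"ty": 0,"tz": 0,"turn": 0},{"tx": 0.003,"ty": 0,"tz": 0,"turn": 0}])

```text
clock: 25.05
position: [0.5723, -0.0455, 0.0622]
ee_rot: [[0.0, -0.974, -0.226], [-0.0, -0.226, 0.974], [-1.0, -0.0, -0.0]]
wrist_force: [-4.0, 1.1, 13.7]
opening: 0.005
```

Bottoming out at 62 mm. One more small press, then up and look.

>>> send_rows(rows=[{"tx": 0.001,"ty": 0,"tz": 0,"turn": 0},{"tx": 0.001,"ty": 0,"tz": 0,"turn": 0},{"tx": 0.001,"ty": 0,"tz": 0,"turn": 0}])

```text
clock: 25.42
position: [0.5724, -0.0455, 0.0622]
ee_rot: [[0.001, -0.974, -0.226], [-0.0, -0.226, 0.974], [-1.0, -0.001, -0.001]]
wrist_force: [-4.8, 1.7, 16.1]
opening: 0.002
```

>>> send_rows(rows=[{"tx": -0.01,"ty": 0,"tz": 0,"turn": 0},{"tx": -0.03,"ty": 0,"tz": 0,"turn": 0},{"tx": -0.08,"ty": 0,"tz": 0,"turn": 0},{"tx": -0.13,"ty": 0,"tz": 0,"turn": 0},{"tx": -0.18,"ty": 0.05,"tz": 0.03,"turn": 0},{"tx": -0.2,"ty": 0.1,"tz": 0.08,"turn": 0},{"tx": -0.2,"ty": 0.13,"tz": 0.14,"turn": 0},{"tx": -0.2,"ty": 0.15,"tz": 0.2,"turn": 0},{"tx": -0.2,"ty": 0.15,"tz": 0.26,"turn": 0},{"tx": -0.2,"ty": 0.15,"tz": 0.3,"turn": 0},{"tx": -0.2,"ty": 0.15,"tz": 0.3,"turn": 0},{"tx": -0.2,"ty": 0.15,"tz": 0.3,"turn": 0}])

```text
clock: 26.92
position: [0.3583, 0.2126, 0.2605]
ee_rot: [[-0.001, -0.974, -0.226], [-0.0, -0.226, 0.974], [-1.0, 0.001, -0.0]]
wrist_force: [0.1, -0.5, 0.0]
opening: 0.005
```

```bash
python3 - <<'E'
from h import *
st();v=np.load('v.npy')
s=snap('side');t=snap('top')
a=cv2.resize(s['image'][145:225,195:305],(495,360),interpolation=2);b=cv2.resize(t['image'][145:235,190:290],(300,270),interpolation=2)
def draw(im,s,off,org,k):
  for h,c in((.038,(255,0,0)),(.050,(0,0,255))):   # underside (now top): dropped / held
    for q in np.linspace(0,6.28,40):
      p=(proj(s,fx(-.0461+.03*np.cos(q),-.057+.03*np.sin(q),h))+off-org+.5)*k;cv2.circle(im,p.astype(int).tolist(),1,c,-1)
a2=a.copy();draw(a2,s,v[10:12],np.array([195,145]),4.5)
b2=b.copy();draw(b2,t,v[8:10],np.array([190,145]),3)
im=np.zeros((600,800,3),np.uint8);im[:360,:495]=a;im[:270,500:]=b;im[280:550,500:]=b2
im[362:600,:330]=cv2.resize(a2,(330,240))[:238]
cv2.imwrite('pics/s7.png',im[:,:,::-1])
cv2.imwrite('pics/full_t.png',t['image'][:,:,::-1])
a,b=cv2.imread('pics/top0.png').astype(int),t['image'][:,:,::-1].astype(int)
d=(abs(a-b).max(2)>60).astype(np.uint8);n,_,S,_=cv2.connectedComponentsWithStats(d)
print([x.tolist() for x in S[1:] if x[4]>15])
E
```

```text
t 26.93 p [358.3 212.6 260.5] zang 103.07 F [ 0.1 -0.5  0. ] open 0.4
[[240, 162, 23, 10, 107], [206, 174, 10, 5, 16], [252, 177, 9, 10, 61], [211, 187, 20, 10, 87], [266, 186, 6, 13, 38], [246, 189, 22, 21, 124], [269, 201, 5, 5, 17], [157, 215, 34, 85, 975], [339, 215, 16, 20, 222], [147, 217, 9, 30, 103], [141, 227, 10, 20, 67], [108, 228, 3, 16, 18], [109, 245, 16, 41, 250], [18, 266, 70, 56, 1294], [0, 284, 6, 35, 160], [115, 288, 6, 18, 35], [168, 301, 9, 35, 64], [6, 306, 7, 10, 17], [22, 314, 21, 25, 250], [5, 318, 16, 8, 53], [67, 326, 55, 58, 358], [0, 328, 30, 30, 178], [38, 333, 38, 38, 199], [251, 348, 12, 8, 18], [237, 353, 28, 21, 146], [204, 354, 21, 16, 94], [144, 363, 12, 21, 168]]
```

View pics/s7.png

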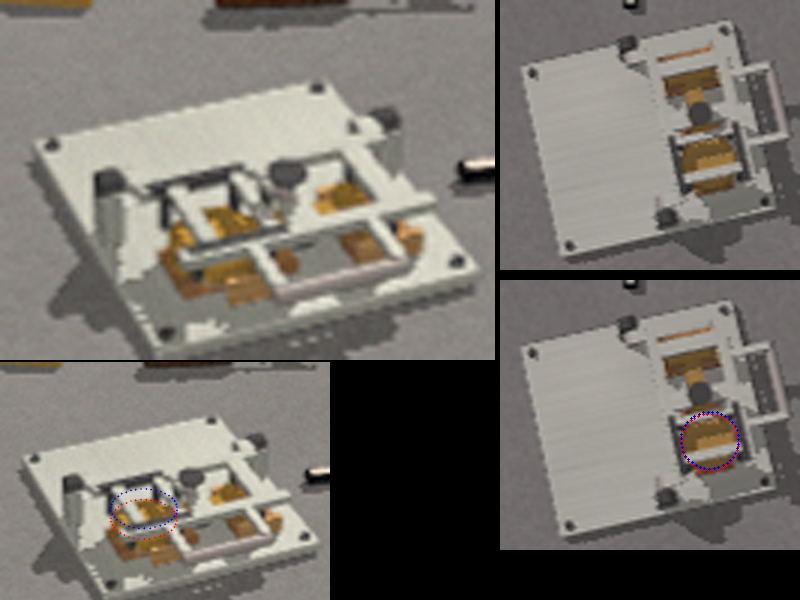

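The key is visibly lower, and the cup matches the dropped (red) ring in the side view. The picture quota is used up, so I'll check the drop numerically.

```bash
python3 - <<'E'
from h import *
v=np.load('v.npy');s=snap('side');im=cv2.cvtColor(s['image'],cv2.COLOR_RGB2HSV)
roi=np.zeros(im.shape[:2],bool);roi[150:215,215:295]=1
m=(im[...,0]>=17)&(im[...,0]<30)&(im[...,1]>150)&(im[...,2]>60)&roi
print('brass px',m.sum(), 'hue hist',np.histogram(im[...,0][roi&(im[...,1]>100)],bins=range(4,34,2))[0])
def sil(h,part):
    z0=np.zeros(m.shape,np.uint8)
    def hull(P): cv2.fillConvexPoly(z0,cv2.convexHull(np.array([proj(s,fx(*p))+v[10:12] for p in P]).round().astype(np.int32)),1)
    q=np.linspace(0,6.28,50);c=-.0461
    if part!='tube': hull([(c+.03*np.cos(a),-.057+.03*np.sin(a),z) for a in q for z in(h,h-.018)])
    if part!='cup':
        hull([(c+x,-.057+y,h-z) for x in(.087,.103) for y in(-.025,.025) for z in(.001,.017)])
    if part=='all': hull([(c+x,-.057+y,h-z) for x in(.029,.091) for y in(-.009,.009) for z in(0,.005)]);hull([(c+x,-.057+y,h-z) for x in(.029,.091) for y in(-.005,.005) for z in(0,.018)])
    return z0>0
C=np.arange(512)[None]
u=proj(s,fx(.02,-.057,.04))[0]
for h in np.arange(.030,.0561,.002):
    cu=sil(h,'cup');tu=sil(h,'tube');al=sil(h,'all')
    print(round(h*1e3),'outside',(m&~al).sum(),'cup in',(m&cu).sum(),'tube in',(m&tu).sum())
E
```

```text
brass px 134 hue hist [  0   0   0   0  12  72 106 118  63   0   0   0   0   0]
30 outside 24 cup in 83 tube in 25
32 outside 10 cup in 91 tube in 31
34 outside 5 cup in 92 tube in 33
36 outside 0 cup in 94 tube in 34
38 outside 0 cup in 94 tube in 33
40 outside 0 cup in 94 tube in 32
42 outside 0 cup in 94 tube in 32
44 outside 0 cup in 94 tube in 31
46 outside 1 cup in 93 tube in 31
48 outside 3 cup in 91 tube in 30
50 outside 12 cup in 83 tube in 28
52 outside 15 cup in 80 tube in 27
54 outside 25 cup in 71 tube in 24
56 outside 28 cup in 68 tube in 24
```

```bash
python3 -c "
from h import *
st();print(env.close_job())"
```

```text
t 27.07 p [358.9 211.8 260.6] zang 102.9 F [ 0.1  0.3 -0. ] open 0.5
the job is handed in; nothing more can be done
None
```

The key is out of the plate and face-down in the nest, and the plate is left swung over it. I handed the job in at 27 s, with the arm clear and touching nothing.

- **Seating:** I measured the cup locator about 7.7 mm to the −x side of mid travel. The key sank between its pins to 12.6 mm above the floor. It snapped past the plungers at about 11 N and stopped hard with its top 18 mm above the floor. I then pressed to 24 N to confirm it was home; that is above the 6–18 N snap force but well under the 90 N limit.
- **Swing:** I held the bar all the way over until the plate met its stop, and forces stayed around 20 N or less.
- **Ejection:** the button bottomed out at 62 mm with 16 N.

**Last checks:**
- The side picture fits a key underside 36–44 mm above the table, for both cup and tube. Fully dropped would be 38 mm, and the 50 mm of a key still held in the plate does not fit.
- The fit is too coarse to fix the height closer than that. I had also used all 12 picture views, so this check was numeric only.
- In the last top picture I saw no change at the other things, but the arm and its shadow covered the area around the small brass key, so I could not check that one.

One move call was refused because its rows were incomplete; I resent it, and nothing had moved.

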